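# Set the dividing table to its zero line and clamp it

## Task

Bring the round blank on the dividing table to its next drilling position: push the table's black stub handle round with a fingertip until the index line at its foot lines up with the collar's long zero line (the one with the arrow head), and only then push the lock lever away from you as far as it goes so that the table is clamped on the mark. Push gently with the fingers from outside; grip and lift nothing, do not turn the graduated collar, leave the other things on the bench where they are, and finish clear of everything.

Things in the scene. Friction and masses are not known exactly. Their poses are not given: they have to be found in the camera images.
- jig: Dividing table of a drilling jig, bolted down. Square grey base 280x280 mm, 18 mm thick, with a round body 226 mm across up to z = 34 mm. Origin: on the bench under the table's vertical axis; x points away from its front edge (front = -x), y left, z up. On the table lies a plywood blank 92 mm across, top at z = 71 mm, with a centre nut up to z = 87 mm.
- drill_bush (a point): Top of the drill bush over the blank, in the jig frame x = 34, y = 0, z = 105 mm. It hangs in a 30 mm wide fixed arm (z = 86 to 105 mm) that runs from jig x = 19 mm back to an upright bracket at x = 117 to 139 mm, 44 mm wide, 110 mm high. Keep clear of it.
- table (a joint): Angle (rad) of the round steel table plate (175 mm across, top at z = 56 mm) about the jig's vertical axis. 0: index line points to the jig's front; positive counter-clockwise seen from above; range -1.3 to 1.3. Steady friction of 0.1 N m (1.6 N at the stub handle); it stays where left. On the mark when equal to collar.
- collar (a joint): Angle (rad) of the graduated aluminium collar round the table plate (216 mm across, top at z = 50 mm), same zero and sense as table: at 0 its zero line points to the jig's front. Already set, very stiff; to be left alone.
- lock_lever (a joint): Angle (rad) of the lock lever about its vertical pivot. 0: released; grows counter-clockwise seen from above to 0.86 at its stop (table clamped). The sprung brake bites from 0.70 and is well on above 0.80. Friction 0.4 N m (about 5 N at the grip), rising to about 10 N at the stop as the brake bites; it stays where left.
- index_tip (a point): Outer end of the black index line on the table plate, 87 mm from the table axis, on the plate's top. The line (3 mm wide, 17 mm long) runs radially from the foot of the stub handle to the plate's rim.
- zero_tip (a point): Inner end of the collar's zero line, 88 mm from the table axis. It is the one line that crosses the whole width of the collar (3 mm wide, with a raised black arrow head at its outer end); the collar's other lines stand every 5 degrees and are shorter and thinner.
- stub_handle: Upright black stub handle on the table plate, 16 mm diameter, 42 mm tall; origin at the centre of its foot (z = 56 mm), 64 mm from the table axis, on the same radius as the index line. Goes round with the table (its sleeve also spins on its own stud); is pushed sideways. It stands clear of the blank by 10 mm.
- lever_tip (a point): On the lock lever's centre line, 92 mm from its pivot, z = 57 mm. The lever is a level steel bar 11 mm thick with a black round-ended grip 18 mm thick, from 57 to 101 mm from the pivot, overhanging the jig's right edge: below it lie the bench and, nearer the pivot, the 18 mm thick base.
- lever_pivot (a point): On the lock lever's vertical pivot axis, z = 57 mm, at the jig's right front (jig frame x = -43, y = -118 mm); hub 25 mm across, up to z = 68 mm. The lever points from here to lever_tip: released, to the right and front; it is swung away from the robot, counter-clockwise seen from above, to clamp.
- spool_c: Bystander: wooden thread spool, 45 mm diameter, 40 mm tall, standing on the left rear part of the jig's base flange; origin at the centre of its underside. Leave it where it is.
- spool_a: Bystander: wooden spool, 41 mm diameter, 45 mm tall, standing on the bench behind the jig; origin at the centre of its underside. Leave it where it is.
- wood_block: Bystander: pine offcut 45x75x32 mm lying behind the jig, right of the spool; origin at the centre of its underside. Leave it where it is.
- dowel_0: Bystander: turned dowel, 90 mm long, 24 mm diameter, lying left of the jig, in front of the tape measure; origin at the centre of its underside. Leave it where it is.
- tape_measure: Bystander: yellow and black pocket tape measure 72x85x35 mm lying left of the jig; origin at the centre of its underside. Leave it where it is.
- pen_1: Bystander: dark pencil, 170 mm long, 7 mm thick, lying in front of the jig; origin at the centre of its underside. Leave it where it is.

How it is judged:
By the outcome, as a careful person would: the job done as asked, in the order asked, and still so for the second after the job is handed in, with the robot touching nothing.
It also fails if it takes over 61 s, if anything falls off the work surface, if the arm or the gripper's body presses on something with over 40 N, if the wrist force passes 120 N, or if a joint passes its speed limit or range.

## Robot

A 6-joint arm with a two-finger parallel gripper is mounted at the origin on a cart in front of the work surface, level with it; the furniture and walls round the work are solid. World frame = base frame: x ahead of the robot, y to its left, z up, the work surface at z = 0. Lengths are in mm, angles in degrees, forces in N, time in s.
With the tool pointing down it reaches from about 300 to 850 mm from the base axis. Payload 4.2 kg.
Tool frame: the origin (TCP) lies at the very end of the fingers, on their centre line; the grasp point (between the pads) lies 19 mm behind it (env.grasp_offset is the distance from the TCP to the grasp point, in mm); z points along the fingers, y is the line along which they close (so a half turn about z gives the same grasp; the last joint's range is limited). The gripper opens to 91 mm and grips with 3 to 60 N. Pads are 32 mm wide; open, the fingers measure 118 mm over their backs; the gripper's body (76 mm by 178 mm) begins 60 mm behind the grasp point.
Start: joints at [65.317, 18.312, 89.639, -0, 72.044, -1.146], TCP at [229.626, 527.176, 213.976] pointing down, gripper open.
Joint ranges: [-177.97, 177.97], [-48.28, 115.42], [12.27, 149.76], [-77.06, 257.06], [2.81, 150.46], [-146.56, 146.56]. Speed limits (degrees/s): [147.25, 147.25, 180, 180, 180, 180].

## Interface

Orientations are given as [roll, pitch, yaw] about the fixed x, y, z axes, in that order (R = Rz(yaw) Ry(pitch) Rx(roll)).
In Python, from workcell import env gives the robot as it stands. The module is installed in compiled form; this text tells all that it offers.
- The arm moves only by the tool send_rows, never from a script. Its argument "motion" is a list of rows, each an object of numbers: "tx", "ty", "tz": the shift along the tool's x, y, z in units of 500 mm (1.0 is 500 mm); "rx", "ry", "rz": the turn, a rotation vector about the tool's x, y, z in units of 30 degrees (1.0 is 30 degrees); "gripper": the closure, from -1 (fully open) to 1 (shut). In form: [{"tx": .., "ty": .., "tz": .., "rx": .., "ry": .., "rz": .., "gripper": ..}, ...]. A call has 1 to 12 rows; each row shifts and turns the commanded pose from where the row before left it, along the tool's axes as they then stand; what a row does not reach is not made up. A row lasts 1/8 s, in which the tool goes at most 62.5 mm and 10.7 degrees, less where a joint would pass 70% of its speed; a pose out of reach is approached as far as the arm can. A call with a number of a shift or a turn outside -1 to 1 is refused whole. A call with a gripper value outside its range is refused whole. The fingers move at their own pace and stop on an object; "grip_force" is the grip in N (left out, the last holds). Time passes only in rows, so rows that do not move let the fingers close. It gives the time, the measured TCP pose, the force, the opening and the grip force at its end, in the units of the state.
- env.state(): the state, without advancing time (a new reading comes with each control period).
- env.grab_frame(name): name is "side" or "top"; returns a dict with "frame" (480x640x3 uint8, red, green, blue), "vertical_fov" (degrees; the focal length in pixels is half the picture's height over the tangent of half this angle, whatever the lens; pixels are square), "cx", "cy" (the principal point, pixels), "rvec" (rotation vector, rad) and "tvec" (3), from world to camera coordinates, as OpenCV has them. Camera axes: x right, y down, z forward; pixel columns grow to the right and rows downward; lengths in mm; the calibration is good to about 2 mm. A picture is of the moment at which its call begins. There is no depth.
- env.job_done(): hands the job in; it is judged then, once.
The state is a dict: "time_s": time; "qpos": joint angles; "qvel": joint speeds; "effort": joint torques, N m; "ee_pos": TCP position; "ee_rot": TCP orientation; "force": force on the tool from outside, world axes, zero at the start; "torque": the same for the moment, N m; "gripper_width": finger opening in mm; "gripper_force": force on a finger pad.
Only numpy, scipy, OpenCV 4.12 (cv2) and the standard library are available. Lean on these libraries where they do the work, as an engineer would, in place of code of your own. Each camera call takes 0.05 s, during which the arm holds its last target. There are 200 camera calls.

## Working session

There is one attempt and no reset: what is moved stays moved. The work goes in short steps, Python scripts to look and compute and a tool call to move; the robot and the scene stay as the last step left them, time stands still between calls to the robot, and variables do not carry over. Pictures are saved under pics/ and viewed, at most 10 in all, crops included, and the job is handed in when it is done.

Besides the shell and the picture viewer there is one more tool, called after ">>>" as a command line: name --argument value ..., lists and objects as JSON in quotes. send_rows: Moves the arm, as the interface text tells. Shifts and turns lie within -1 to 1; 1 stands for 500 mm of shift or 30 degrees of turn. Its arguments: {"type":"object","properties":{"motion":{"type":"array"},"grip_force":{"type":"number"}},"required":["motion"]}

```bash
mkdir -p pics; cat > h.py <<'E'
import numpy as np, cv2
from workcell import env
def cam(n):
    d=env.grab_frame(n); f=d["frame"].shape[0]/2/np.tan(np.radians(d["vertical_fov"])/2)
    K=np.array([[f,0,d["cx"]],[0,f,d["cy"]],[0,0,1.]])
    R=cv2.Rodrigues(np.array(d["rvec"],float))[0]; return d["frame"],K,R,np.array(d["tvec"],float).ravel()
def ray(c,u,v,z):
    _,K,R,t=c; o=-R.T@t; d=R.T@np.linalg.inv(K)@np.array([u,v,1.]); return o+d*(z-o[2])/d[2]
def proj(c,p):
    _,K,R,t=c; q=K@(R@np.array(p,float)+t); return q[:2]/q[2]
def save(c,name,box=None,s=1):
    im=c[0][:,:,::-1]
    if box: im=im[box[1]:box[3],box[0]:box[2]]
    cv2.imwrite("pics/"+name,cv2.resize(im,None,fx=s,fy=s,interpolation=cv2.INTER_CUBIC))
E
python3 - <<'E'
from h import *
for n in("top","side"):
    c=cam(n); save(c,n+"0.png"); print(n,-c[2].T@c[3],c[1][0,0])
print(env.state())
E
```

```text
top [410.21551969   9.49051996 972.6562917 ] 488.3824693953288
side [581.87661494 819.16660524 385.82537693] 456.70736992583625
{'time_s': 0.1, 'qpos': array([ 6.53163604e+01,  1.83471327e+01,  8.96988977e+01, -5.10207021e-04,
        7.20443030e+01, -1.14596458e+00]), 'qvel': array([ 0.0630598 , -0.09383562, -0.13663044,  0.00041341,  0.0038626 ,
        0.01727101]), 'effort': array([ 7.52868600e-04, -4.13332558e+01, -2.32507360e+01,  7.27550103e-02,
        4.22957540e-02, -7.57035787e-05]), 'ee_pos': array([229.44143818, 526.7479014 , 213.21634598]), 'ee_rot': array([-1.79909675e+02, -1.32161091e-03,  1.56462482e+02]), 'force': array([-0.16858244, -0.47230515, -0.4103763 ]), 'torque': array([ 0.03174841, -0.01642881, -0.01804963]), 'gripper_force': 0.0, 'gripper_width': 90.9644827163295}
```

View pics/top0.png

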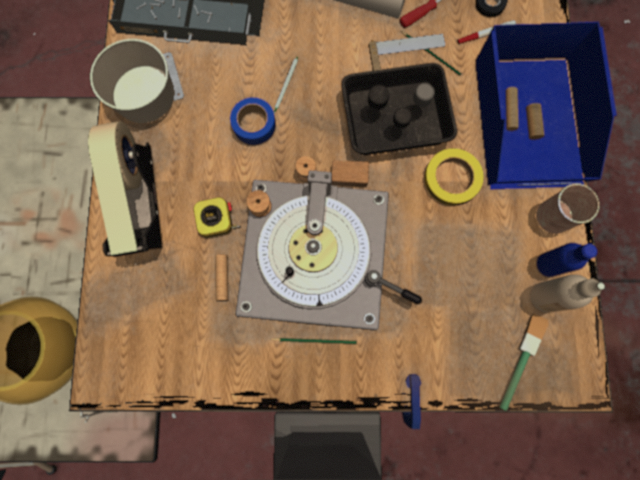

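View pics/side0.png

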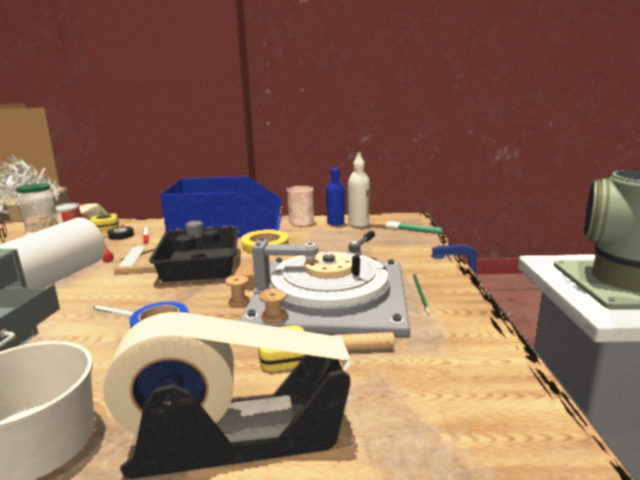

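The top view shows the jig centred near (314,248), the stub handle near (289,272), the zero arrow near (319,302), and the lever running from (373,278) to (418,298). I'll enlarge it next.

```bash
python3 - <<'E'
from h import *
c=cam("top"); save(c,"crop1.png",(235,180,425,330),4)
E
```

```text
(no output)
```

View pics/crop1.png

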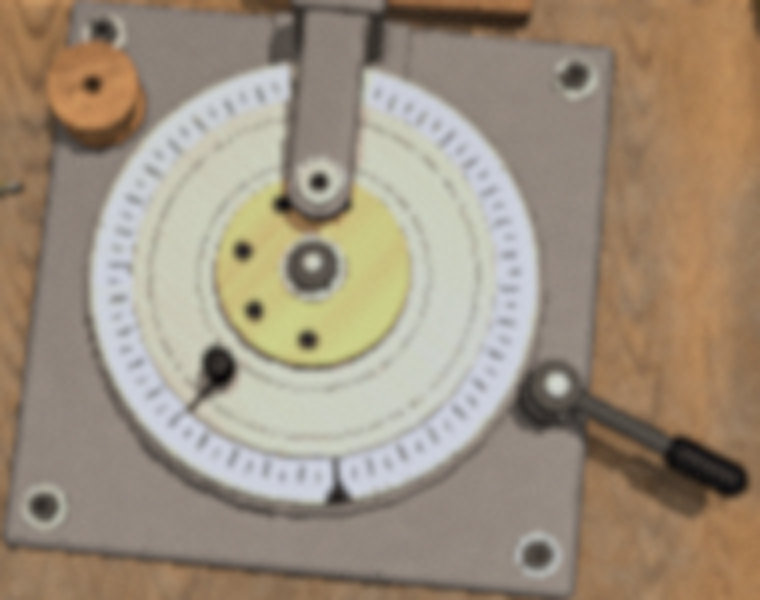

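```bash
cat > m.py <<'E'
from h import *
c=cam("top")
P=lambda x,y,z: ray(c,235+x/4-.375,180+y/4-.375,z)[:2]
b=np.array([P(100,33,20),P(575,75,20),P(43,506,20),P(538,555,20)])
cen=b.mean(0); d=(b[0]-b[2]+b[1]-b[3]); yaw=np.degrees(np.arctan2(d[1],d[0]))
nut=P(313,264,87); print("bolts c",cen,"yaw",yaw,"nut",nut)
it=P(191,410,56); zt=P(336,459,50); za=P(338,497,50)
cc=nut
for o in (cen,nut):
  for n,p in (("it",it),("zt",zt),("za",za)):
    e=p-o; print(n,p,np.hypot(*e),np.degrees(np.arctan2(e[1],e[0]))-yaw-180)
pv=P(555,383,68); tip=P(741,480,57); g=P(672,452,57)
print("pivot",pv,"end",tip,np.hypot(*(tip-pv)),np.degrees(np.arctan2(*(tip-pv)[::-1])))
y=np.radians(yaw);R=np.array([[np.cos(y),-np.sin(y)],[np.sin(y),np.cos(y)]])
print("pivot model",cen+R@[-43,-118],nut+R@[-43,-118])
print("stub",P(217,360,98))
E
python3 m.py
```

```text
bolts c [581.19864171  31.83177514] yaw -5.288105710702825 nut [579.70178738  30.72680009]
it [515.622055   88.5867726] 86.72611175832765 -35.58731405543324
zt [493.16747064  20.31656155] 88.78111975195047 -347.2594406776341
za [475.34609474  19.33199713] 106.58802067411624 -347.9772130203308
it [515.622055   88.5867726] 86.33648429410997 -36.791947752960226
zt [493.16747064  20.31656155] 87.15825284840308 -347.85207216512094
za [475.34609474  19.33199713] 104.97595972704113 -348.4803434019672
pivot [526.94654033 -81.79459622] end [ 482.87113033 -168.79304176] 97.52625950779688 -116.86782038937224
pivot model [527.5063184  -81.70295266] [526.00946407 -82.80792771]
stub [533.44998945  73.60341339]
```

```bash
cat > plan.py <<'E'
from h import *
from scipy.spatial.transform import Rotation as Ro
C=np.array([580.8,31.5]); PV=np.array([527.,-82.])
def rows(way,start=None):
    """way: (x,y,z,yaw,n) ; prints rows; tool points down"""
    s=env.state(); p=np.array(s["ee_pos"]); yaw=s["ee_rot"][2]
    if start is not None: p=np.array(start[:3],float); yaw=start[3]
    for x,y,z,w,n in way:
        q0=p.copy(); y0=yaw; dy=(w-yaw+180)%360-180
        for i in range(1,n+1):
            q=q0+(np.array([x,y,z])-q0)*i/n
            a=np.radians(yaw); d=(q-p)/500
            t=[d[0]*np.cos(a)+d[1]*np.sin(a), d[0]*np.sin(a)-d[1]*np.cos(a), -d[2]]
            print("tx %.4f ty %.4f tz %.4f rz %.4f"%(*t,-dy/n/30)); p=q; yaw=yaw+dy/n
def table(th,gap,r=66):  # finger centre for handle world angle th, gap behind handle
    a=np.radians(th); return C+r*np.array([np.cos(a),np.sin(a)])-(21.5+gap)*np.array([-np.sin(a),np.cos(a)])
def st():
    s=env.state(); print(s["time_s"],np.round(s["ee_pos"],1),np.round(s["ee_rot"],1),np.round(s["force"],1),s["gripper_width"])
E
python3 - <<'E'
from plan import *
x,y=table(138.8,15); print(x,y)
rows([(x,y,214,156.5,12),(x,y,130,138.8,3),(x,y,77,138.8,2)])
E
```

```text
555.182781307214 102.43664854252685
tx -0.0780 ty -0.0432 tz -0.0001 rz -0.0001
tx -0.0780 ty -0.0432 tz -0.0001 rz -0.0001
tx -0.0780 ty -0.0432 tz -0.0001 rz -0.0001
tx -0.0780 ty -0.0432 tz -0.0001 rz -0.0001
tx -0.0780 ty -0.0432 tz -0.0001 rz -0.0001
tx -0.0780 ty -0.0432 tz -0.0001 rz -0.0001
tx -0.0780 ty -0.0432 tz -0.0001 rz -0.0001
tx -0.0780 ty -0.0432 tz -0.0001 rz -0.0001
tx -0.0780 ty -0.0432 tz -0.0001 rz -0.0001
tx -0.0780 ty -0.0432 tz -0.0001 rz -0.0001
tx -0.0780 ty -0.0432 tz -0.0001 rz -0.0001
tx -0.0780 ty -0.0432 tz -0.0001 rz -0.0001
tx 0.0000 ty 0.0000 tz 0.0560 rz 0.1967
tx 0.0000 ty 0.0000 tz 0.0560 rz 0.1967
tx 0.0000 ty 0.0000 tz 0.0560 rz 0.1967
tx 0.0000 ty 0.0000 tz 0.0530 rz -0.0000
tx 0.0000 ty 0.0000 tz 0.0530 rz -0.0000
```

>>> send_rows --motion '[{"tx": -0.078, "ty": -0.0432, "gripper": 1}, {"tx": -0.078, "ty": -0.0432, "gripper": 1}, {"tx": -0.078, "ty": -0.0432, "gripper": 1}, {"tx": -0.078, "ty": -0.0432, "gripper": 1}, {"tx": -0.078, "ty": -0.0432, "gripper": 1}, {"tx": -0.078, "ty": -0.0432, "gripper": 1}, {"tx": -0.078, "ty": -0.0432, "gripper": 1}, {"tx": -0.078, "ty": -0.0432, "gripper": 1}, {"tx": -0.078, "ty": -0.0432, "gripper": 1}, {"tx": -0.078, "ty": -0.0432, "gripper": 1}, {"tx": -0.078, "ty": -0.0432, "gripper": 1}, {"tx": -0.078, "ty": -0.0432, "gripper": 1}]'

```text
invalid input at $.motion[0]: expected keys tx, ty, tz, rx, ry, rz, gripper
```

>>> send_rows --motion '[{"tz": 0.056, "rz": 0.1967, "gripper": 1}, {"tz": 0.056, "rz": 0.1967, "gripper": 1}, {"tz": 0.056, "rz": 0.1967, "gripper": 1}, {"gripper": 1}, {"gripper": 1}]'

```text
invalid input at $.motion[0]: expected keys tx, ty, tz, rx, ry, rz, gripper
```

All seven keys are needed in every row.

>>> send_rows --motion '[{"tx": -0.078, "ty": -0.0432, "tz": 0, "rx": 0, "ry": 0, "rz": 0, "gripper": 1}, {"tx": -0.078, "ty": -0.0432, "tz": 0, "rx": 0, "ry": 0, "rz": 0, "gripper": 1}, {"tx": -0.078, "ty": -0.0432, "tz": 0, "rx": 0, "ry": 0, "rz": 0, "gripper": 1}, {"tx": -0.078, "ty": -0.0432, "tz": 0, "rx": 0, "ry": 0, "rz": 0, "gripper": 1}, {"tx": -0.078, "ty": -0.0432, "tz": 0, "rx": 0, "ry": 0, "rz": 0, "gripper": 1}, {"tx": -0.078, "ty": -0.0432, "tz": 0, "rx": 0, "ry": 0, "rz": 0, "gripper": 1}, {"tx": -0.078, "ty": -0.0432, "tz": 0, "rx": 0, "ry": 0, "rz": 0, "gripper": 1}, {"tx": -0.078, "ty": -0.0432, "tz": 0, "rx": 0, "ry": 0, "rz": 0, "gripper": 1}, {"tx": -0.078, "ty": -0.0432, "tz": 0, "rx": 0, "ry": 0, "rz": 0, "gripper": 1}, {"tx": -0.078, "ty": -0.0432, "tz": 0, "rx": 0, "ry": 0, "rz": 0, "gripper": 1}, {"tx": -0.078, "ty": -0.0432, "tz": 0, "rx": 0, "ry": 0, "rz": 0, "gripper": 1}, {"tx": -0.078, "ty": -0.0432, "tz": 0, "rx": 0, "ry": 0, "rz": 0, "gripper": 1}]'

```text
time_s: 1.7
ee_pos: [555.9, 101.4, 213.8]
ee_rot: [180.0, -0.0, 156.5]
force: [-0.2, 1.4, -0.0]
gripper_width: 0.4
gripper_force: 0.0
```

>>> send_rows --motion '[{"tx": 0, "ty": 0, "tz": 0.056, "rx": 0, "ry": 0, "rz": 0.1967, "gripper": 1}, {"tx": 0, "ty": 0, "tz": 0.056, "rx": 0, "ry": 0, "rz": 0.1967, "gripper": 1}, {"tx": 0, "ty": 0, "tz": 0.056, "rx": 0, "ry": 0, "rz": 0.1967, "gripper": 1}, {"tx": 0, "ty": 0, "tz": 0, "rx": 0, "ry": 0, "rz": 0, "gripper": 1}, {"tx": 0, "ty": 0, "tz": 0, "rx": 0, "ry": 0, "rz": 0, "gripper": 1}]'

```text
time_s: 2.33
ee_pos: [555.9, 102.8, 130.9]
ee_rot: [179.9, 0.1, 138.8]
force: [0.1, -0.5, 0.1]
gripper_width: 0.6
gripper_force: 0.0
```

```bash
python3 - <<'E'
from plan import *
st()
x,y=table(138.8,15); print(x,y)
rows([(x,y,77,138.8,3)])
c=cam("top"); save(c,"top2.png",(215,160,425,330),3.5)
E
```

```text
2.325 [555.9 102.8 130.9] [1.799e+02 1.000e-01 1.388e+02] [ 0.1 -0.5  0.1] 0.5741290006803998
555.182781307214 102.43664854252685
tx 0.0002 ty -0.0005 tz 0.0359 rz 0.0005
tx 0.0002 ty -0.0005 tz 0.0359 rz 0.0005
tx 0.0002 ty -0.0005 tz 0.0359 rz 0.0005
```

View pics/top2.png

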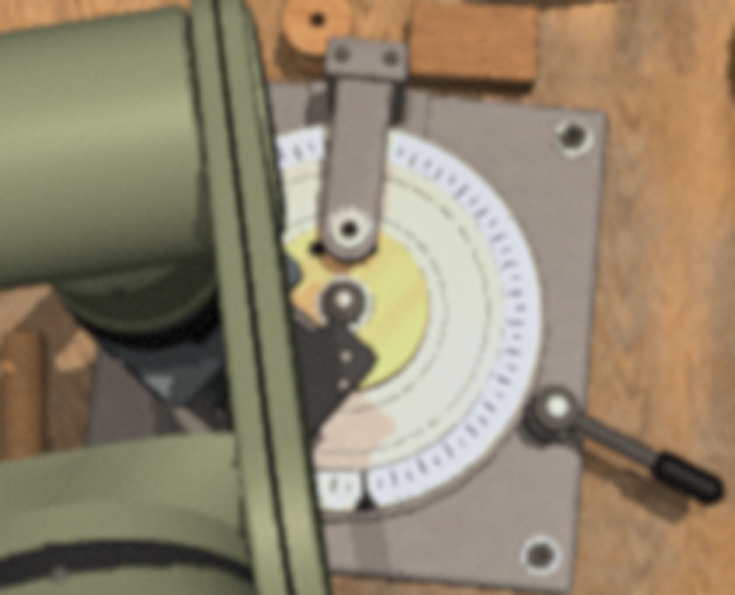

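The arm hides the handle from the top camera, while everything else is undisturbed. I'll lower and push most of the way, then back off and measure.

>>> send_rows --motion '[{"tx": 0, "ty": 0, "tz": 0.036, "rx": 0, "ry": 0, "rz": 0, "gripper": 1}, {"tx": 0, "ty": 0, "tz": 0.036, "rx": 0, "ry": 0, "rz": 0, "gripper": 1}, {"tx": 0, "ty": 0, "tz": 0.036, "rx": 0, "ry": 0, "rz": 0, "gripper": 1}, {"tx": 0, "ty": 0, "tz": 0, "rx": 0, "ry": 0, "rz": 0, "gripper": 1}]'

```text
time_s: 2.88
ee_pos: [555.0, 102.7, 76.0]
ee_rot: [-180.0, -0.0, 138.8]
force: [-1.0, 0.3, 0.2]
gripper_width: 0.7
gripper_force: 0.0
```

```bash
python3 - <<'E'
from plan import *
st()
w=[(*table(138.8,0),77,138.8,4)]+[(*table(t,0),77,t,1) for t in np.arange(141.8,180,3)]
rows(w)
c=cam("side"); save(c,"side2.png",(220,190,430,350),3.5)
E
```

```text
2.875 [555.  102.7  76. ] [-180.    -0.   138.8] [-1.   0.3  0.2] 0.6547616417621307
tx -0.0002 ty -0.0076 tz -0.0005 rz 0.0001
tx -0.0002 ty -0.0076 tz -0.0005 rz 0.0001
tx -0.0002 ty -0.0076 tz -0.0005 rz 0.0001
tx -0.0002 ty -0.0076 tz -0.0005 rz 0.0001
tx 0.0021 ty -0.0070 tz -0.0000 rz -0.1000
tx 0.0021 ty -0.0070 tz -0.0000 rz -0.1000
tx 0.0021 ty -0.0070 tz -0.0000 rz -0.1000
tx 0.0021 ty -0.0070 tz -0.0000 rz -0.1000
tx 0.0021 ty -0.0070 tz -0.0000 rz -0.1000
tx 0.0021 ty -0.0070 tz -0.0000 rz -0.1000
tx 0.0021 ty -0.0070 tz -0.0000 rz -0.1000
tx 0.0021 ty -0.0070 tz -0.0000 rz -0.1000
tx 0.0021 ty -0.0070 tz -0.0000 rz -0.1000
tx 0.0021 ty -0.0070 tz -0.0000 rz -0.1000
tx 0.0021 ty -0.0070 tz -0.0000 rz -0.1000
tx 0.0021 ty -0.0070 tz -0.0000 rz -0.1000
tx 0.0021 ty -0.0070 tz -0.0000 rz -0.1000
```

View pics/side2.png

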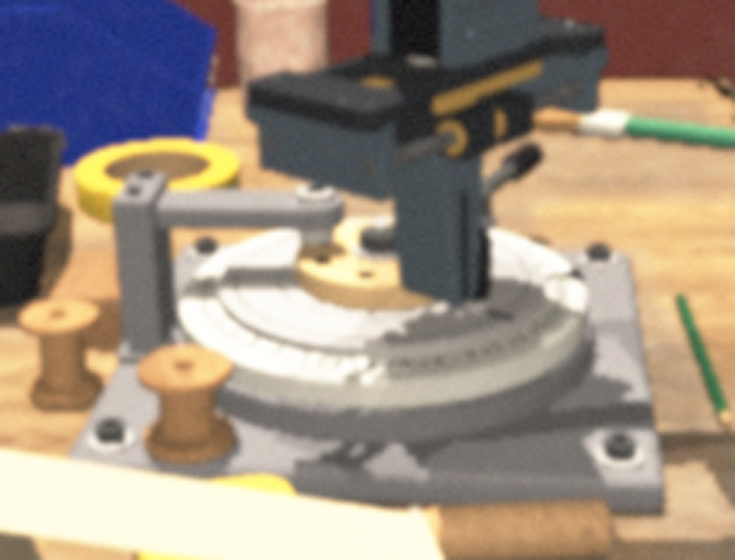

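The side view shows the closed finger just left of the black handle at about (480,270), clear of the bush arm. I'll start the push.

>>> send_rows --motion '[{"tx": 0, "ty": -0.0076, "tz": 0, "rx": 0, "ry": 0, "rz": 0, "gripper": 1}, {"tx": 0, "ty": -0.0076, "tz": 0, "rx": 0, "ry": 0, "rz": 0, "gripper": 1}, {"tx": 0, "ty": -0.0076, "tz": 0, "rx": 0, "ry": 0, "rz": 0, "gripper": 1}, {"tx": 0, "ty": -0.0076, "tz": 0, "rx": 0, "ry": 0, "rz": 0, "gripper": 1}, {"tx": 0.0021, "ty": -0.007, "tz": 0, "rx": 0, "ry": 0, "rz": -0.1, "gripper": 1}, {"tx": 0.0021, "ty": -0.007, "tz": 0, "rx": 0, "ry": 0, "rz": -0.1, "gripper": 1}, {"tx": 0.0021, "ty": -0.007, "tz": 0, "rx": 0, "ry": 0, "rz": -0.1, "gripper": 1}, {"tx": 0.0021, "ty": -0.007, "tz": 0, "rx": 0, "ry": 0, "rz": -0.1, "gripper": 1}]'

```text
time_s: 3.92
ee_pos: [533.9, 82.7, 76.1]
ee_rot: [179.9, 0.1, 150.8]
force: [0.9, 1.1, -0.1]
gripper_width: 0.5
gripper_force: 0.8
```

>>> send_rows --motion '[{"tx": 0.0021, "ty": -0.007, "tz": 0, "rx": 0, "ry": 0, "rz": -0.1, "gripper": 1}, {"tx": 0.0021, "ty": -0.007, "tz": 0, "rx": 0, "ry": 0, "rz": -0.1, "gripper": 1}, {"tx": 0.0021, "ty": -0.007, "tz": 0, "rx": 0, "ry": 0, "rz": -0.1, "gripper": 1}, {"tx": 0.0021, "ty": -0.007, "tz": 0, "rx": 0, "ry": 0, "rz": -0.1, "gripper": 1}, {"tx": 0.0021, "ty": -0.007, "tz": 0, "rx": 0, "ry": 0, "rz": -0.1, "gripper": 1}, {"tx": 0.0021, "ty": -0.007, "tz": 0, "rx": 0, "ry": 0, "rz": -0.1, "gripper": 1}, {"tx": 0.0021, "ty": -0.007, "tz": 0, "rx": 0, "ry": 0, "rz": -0.1, "gripper": 1}, {"tx": 0.0021, "ty": -0.007, "tz": 0, "rx": 0, "ry": 0, "rz": -0.1, "gripper": 1}, {"tx": 0.0021, "ty": -0.007, "tz": 0, "rx": 0, "ry": 0, "rz": -0.1, "gripper": 1}, {"tx": 0, "ty": 0, "tz": 0, "rx": 0, "ry": 0, "rz": 0, "gripper": 1}]'

```text
time_s: 5.18
ee_pos: [515.1, 55.3, 76.0]
ee_rot: [180.0, 0.0, 177.7]
force: [0.9, -0.2, 0.1]
gripper_width: 0.2
gripper_force: 0.0
```

```bash
python3 - <<'E'
from plan import *
st(); print(table(177.8,0))
c=cam("top"); a=c[0][170:330,225:400]; d=cam("side"); b=d[0][190:350,260:435]
cv2.imwrite("pics/p3.png",cv2.resize(np.hstack([a,b])[:,:,::-1],None,fx=2.28,fy=2.28,interpolation=cv2.INTER_CUBIC))
E
```

```text
5.175 [515.1  55.3  76. ] [180.    0.  177.7] [ 0.9 -0.2  0.1] 0.2452424277257364
[515.67398541  55.5177481 ]
```

View pics/p3.png

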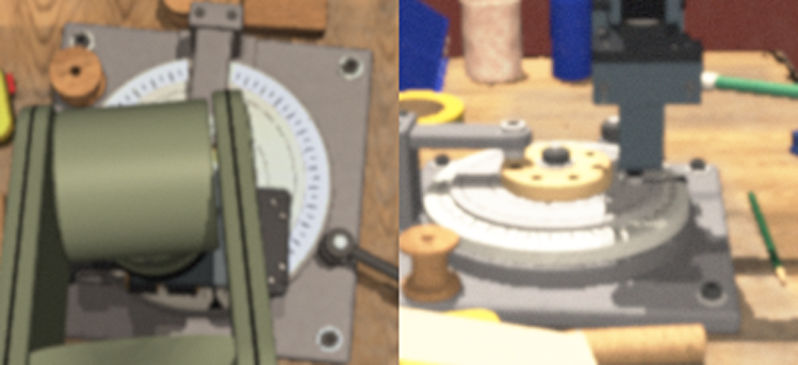

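The arm still hides the handle in both views. I'll back off, rise, and clear the view.

>>> send_rows --motion '[{"tx": 0, "ty": 0.03, "tz": 0, "rx": 0, "ry": 0, "rz": 0, "gripper": 1}, {"tx": 0, "ty": 0, "tz": -0.09, "rx": 0, "ry": 0, "rz": 0, "gripper": 1}, {"tx": 0, "ty": 0, "tz": -0.09, "rx": 0, "ry": 0, "rz": 0, "gripper": 1}, {"tx": 0, "ty": 0.08, "tz": 0, "rx": 0, "ry": 0, "rz": 0, "gripper": 1}, {"tx": 0, "ty": 0.08, "tz": 0, "rx": 0, "ry": 0, "rz": 0, "gripper": 1}, {"tx": 0, "ty": 0.08, "tz": 0, "rx": 0, "ry": 0, "rz": 0, "gripper": 1}, {"tx": 0, "ty": 0.08, "tz": 0, "rx": 0, "ry": 0, "rz": 0, "gripper": 1}, {"tx": 0, "ty": 0.08, "tz": 0, "rx": 0, "ry": 0, "rz": 0, "gripper": 1}, {"tx": 0, "ty": 0.08, "tz": 0, "rx": 0, "ry": 0, "rz": 0, "gripper": 1}, {"tx": 0, "ty": 0, "tz": 0, "rx": 0, "ry": 0, "rz": 0, "gripper": 1}]'

```text
time_s: 6.52
ee_pos: [524.6, 313.7, 165.5]
ee_rot: [180.0, -0.0, 178.0]
force: [-1.1, -1.4, 0.1]
gripper_width: 0.4
gripper_force: 0.0
```

```bash
python3 - <<'E'
from plan import *
st()
c=cam("top"); save(c,"top4.png",(265,240,375,320),7)
E
```

```text
6.525 [524.6 313.7 165.5] [180.  -0. 178.] [-1.1 -1.4  0.1] 0.391993382681112
```

View pics/top4.png

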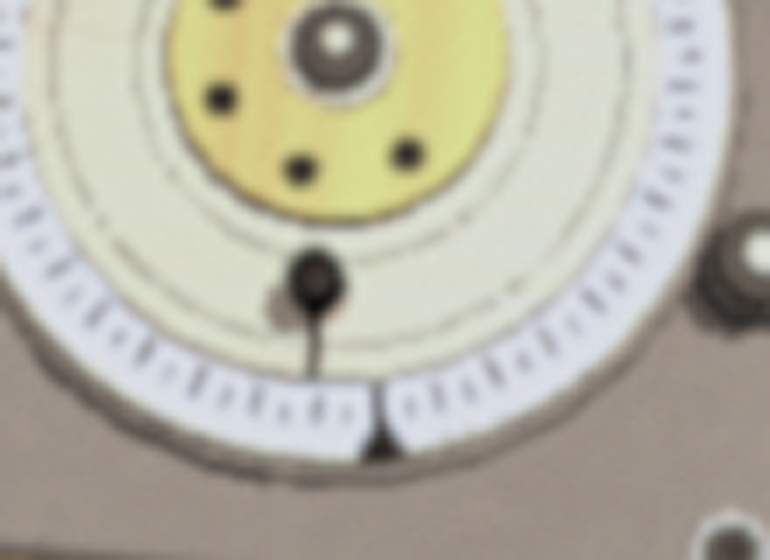

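The picture shows the index tip at about (315,378) and the zero line at (378,388)–(379,440), so about 10° remain. I'll measure it with a polar profile.

```bash
cat > ang.py <<'E'
from plan import *
def prof(c,rs,z,th):
    g=cv2.cvtColor(c[0],cv2.COLOR_RGB2GRAY).astype(np.float32); out=[]
    for r in rs:
        a=np.radians(th); uv=np.array([proj(c,(*(C+r*np.array([np.cos(k),np.sin(k)])),z)) for k in a],np.float32)
        out.append(cv2.remap(g,uv[None,:,0],uv[None,:,1],cv2.INTER_CUBIC)[0])
    return np.mean(out,0)
def pk(p,th):
    w=np.clip(np.median(p)-p-0.4*(np.median(p)-p.min()),0,None); i=p.argmin(); m=np.abs(th-th[i])<2.5
    return (w*th*m).sum()/(w*m).sum()
def measure(lo=165,hi=200):
    c=cam("top"); th=np.arange(lo,hi,.1)
    i=pk(prof(c,np.arange(76,86,1),56,th),th); t2=np.arange(180,195,.1); z=pk(prof(c,np.arange(90,101,1),50,t2),t2)
    print("index",i,"zero",z,"to go",z-i); return i,z
if __name__=="__main__": measure()
E
python3 - <<'E'
from ang import *
i,z=measure()
w=[(*table(i,25),166,i,9)]
rows(w)
print(table(i,25),table(i,0))
E
```

```text
index 175.61908423181075 zero 186.76333018193088 to go 11.144245950120137
tx -0.0006 ty -0.0506 tz -0.0001 rz 0.0082
tx -0.0008 ty -0.0506 tz -0.0001 rz 0.0082
tx -0.0010 ty -0.0506 tz -0.0001 rz 0.0082
tx -0.0012 ty -0.0506 tz -0.0001 rz 0.0082
tx -0.0014 ty -0.0506 tz -0.0001 rz 0.0082
tx -0.0017 ty -0.0506 tz -0.0001 rz 0.0082
tx -0.0019 ty -0.0506 tz -0.0001 rz 0.0082
tx -0.0021 ty -0.0506 tz -0.0001 rz 0.0082
tx -0.0023 ty -0.0506 tz -0.0001 rz 0.0082
[518.54482737  82.90567557] [516.6351543  57.9787193]
```

>>> send_rows --motion '[{"tx": -0.001, "ty": -0.0506, "tz": 0, "rx": 0, "ry": 0, "rz": 0.008, "gripper": 1}, {"tx": -0.001, "ty": -0.0506, "tz": 0, "rx": 0, "ry": 0, "rz": 0.008, "gripper": 1}, {"tx": -0.001, "ty": -0.0506, "tz": 0, "rx": 0, "ry": 0, "rz": 0.008, "gripper": 1}, {"tx": -0.0015, "ty": -0.0506, "tz": 0, "rx": 0, "ry": 0, "rz": 0.008, "gripper": 1}, {"tx": -0.0015, "ty": -0.0506, "tz": 0, "rx": 0, "ry": 0, "rz": 0.008, "gripper": 1}, {"tx": -0.0015, "ty": -0.0506, "tz": 0, "rx": 0, "ry": 0, "rz": 0.008, "gripper": 1}, {"tx": -0.002, "ty": -0.0506, "tz": 0, "rx": 0, "ry": 0, "rz": 0.008, "gripper": 1}, {"tx": -0.002, "ty": -0.0506, "tz": 0, "rx": 0, "ry": 0, "rz": 0.008, "gripper": 1}, {"tx": -0.002, "ty": -0.0506, "tz": 0, "rx": 0, "ry": 0, "rz": 0.008, "gripper": 1}, {"tx": 0, "ty": 0, "tz": 0, "rx": 0, "ry": 0, "rz": 0, "gripper": 1}]'

```text
time_s: 7.88
ee_pos: [518.2, 79.5, 166.2]
ee_rot: [-180.0, -0.0, 175.3]
force: [0.8, -0.0, 0.8]
gripper_width: 0.4
gripper_force: 0.0
```

```bash
python3 - <<'E'
from plan import *
st()
rows([(*table(175.6,25),76.5,175.6,3),(*table(177.8,0),76.5,177.8,5)]+[(*table(177.8+1.35*k,0),76.5,177.8+1.35*k,1) for k in range(1,9)])
E
```

```text
7.875 [518.2  79.5 166.2] [-180.    -0.   175.3] [ 0.8 -0.   0.8] 0.43965898995315456
tx -0.0000 ty 0.0023 tz 0.0598 rz -0.0029
tx -0.0000 ty 0.0023 tz 0.0598 rz -0.0029
tx -0.0000 ty 0.0023 tz 0.0598 rz -0.0029
tx 0.0003 ty -0.0110 tz -0.0000 rz -0.0147
tx 0.0004 ty -0.0110 tz -0.0000 rz -0.0147
tx 0.0005 ty -0.0110 tz -0.0000 rz -0.0147
tx 0.0006 ty -0.0110 tz -0.0000 rz -0.0147
tx 0.0006 ty -0.0110 tz -0.0000 rz -0.0147
tx 0.0010 ty -0.0031 tz -0.0000 rz -0.0450
tx 0.0010 ty -0.0031 tz -0.0000 rz -0.0450
tx 0.0010 ty -0.0031 tz -0.0000 rz -0.0450
tx 0.0010 ty -0.0031 tz -0.0000 rz -0.0450
tx 0.0010 ty -0.0031 tz -0.0000 rz -0.0450
tx 0.0010 ty -0.0031 tz -0.0000 rz -0.0450
tx 0.0010 ty -0.0031 tz -0.0000 rz -0.0450
tx 0.0010 ty -0.0031 tz -0.0000 rz -0.0450
```

>>> send_rows --motion '[{"tx": 0, "ty": 0.0023, "tz": 0.06, "rx": 0, "ry": 0, "rz": 0, "gripper": 1}, {"tx": 0, "ty": 0.0023, "tz": 0.06, "rx": 0, "ry": 0, "rz": 0, "gripper": 1}, {"tx": 0, "ty": 0.0023, "tz": 0.06, "rx": 0, "ry": 0, "rz": 0, "gripper": 1}, {"tx": 0, "ty": 0, "tz": 0, "rx": 0, "ry": 0, "rz": 0, "gripper": 1}, {"tx": 0, "ty": 0, "tz": 0, "rx": 0, "ry": 0, "rz": 0, "gripper": 1}]'

```text
time_s: 8.5
ee_pos: [520.1, 86.0, 77.0]
ee_rot: [180.0, 0.1, 175.6]
force: [0.7, 0.7, 0.5]
gripper_width: 0.1
gripper_force: 0.0
```

```bash
python3 - <<'E'
from plan import *
st()
rows([(*table(177.8,0),76,177.8,5)]+[(*table(177.8+1.35*k,0),76,177.8+1.35*k,1) for k in range(1,9)])
print(table(188.6,0))
E
```

```text
8.5 [520.1  86.   77. ] [1.800e+02 1.000e-01 1.756e+02] [0.7 0.7 0.5] 0.12169595377895502
tx 0.0008 ty -0.0123 tz 0.0004 rz -0.0148
tx 0.0009 ty -0.0123 tz 0.0004 rz -0.0148
tx 0.0010 ty -0.0123 tz 0.0004 rz -0.0148
tx 0.0011 ty -0.0123 tz 0.0004 rz -0.0148
tx 0.0012 ty -0.0123 tz 0.0004 rz -0.0148
tx 0.0010 ty -0.0031 tz -0.0000 rz -0.0450
tx 0.0010 ty -0.0031 tz -0.0000 rz -0.0450
tx 0.0010 ty -0.0031 tz -0.0000 rz -0.0450
tx 0.0010 ty -0.0031 tz -0.0000 rz -0.0450
tx 0.0010 ty -0.0031 tz -0.0000 rz -0.0450
tx 0.0010 ty -0.0031 tz -0.0000 rz -0.0450
tx 0.0010 ty -0.0031 tz -0.0000 rz -0.0450
tx 0.0010 ty -0.0031 tz -0.0000 rz -0.0450
[512.32706897  42.88892953]
```

>>> send_rows --motion '[{"tx": 0.001, "ty": -0.0123, "tz": 0, "rx": 0, "ry": 0, "rz": -0.015, "gripper": 1}, {"tx": 0.001, "ty": -0.0123, "tz": 0, "rx": 0, "ry": 0, "rz": -0.015, "gripper": 1}, {"tx": 0.001, "ty": -0.0123, "tz": 0, "rx": 0, "ry": 0, "rz": -0.015, "gripper": 1}, {"tx": 0.001, "ty": -0.0123, "tz": 0, "rx": 0, "ry": 0, "rz": -0.015, "gripper": 1}, {"tx": 0.001, "ty": -0.0123, "tz": 0, "rx": 0, "ry": 0, "rz": -0.015, "gripper": 1}, {"tx": 0.001, "ty": -0.0031, "tz": 0, "rx": 0, "ry": 0, "rz": -0.045, "gripper": 1}, {"tx": 0.001, "ty": -0.0031, "tz": 0, "rx": 0, "ry": 0, "rz": -0.045, "gripper": 1}, {"tx": 0.001, "ty": -0.0031, "tz": 0, "rx": 0, "ry": 0, "rz": -0.045, "gripper": 1}, {"tx": 0.001, "ty": -0.0031, "tz": 0, "rx": 0, "ry": 0, "rz": -0.045, "gripper": 1}, {"tx": 0.001, "ty": -0.0031, "tz": 0, "rx": 0, "ry": 0, "rz": -0.045, "gripper": 1}, {"tx": 0.001, "ty": -0.0031, "tz": 0, "rx": 0, "ry": 0, "rz": -0.045, "gripper": 1}, {"tx": 0, "ty": 0, "tz": 0, "rx": 0, "ry": 0, "rz": 0, "gripper": 1}]'

```text
time_s: 10.0
ee_pos: [512.3, 45.9, 75.9]
ee_rot: [-180.0, -0.0, -174.0]
force: [0.4, 0.3, 0.4]
gripper_width: 0.5
gripper_force: 0.3
```

```bash
python3 - <<'E'
from plan import *
for i in range(4): st(); cam("side")
print(table(185.9,0),table(188.6,0))
E
```

```text
10.0 [512.3  45.9  75.9] [-180.   -0. -174.] [0.4 0.3 0.4] 0.532892839181305
10.05 [512.3  45.9  75.9] [-180.   -0. -174.] [0.1 0.9 0.5] 0.3706454852421618
10.1 [512.2  45.9  75.9] [-180.   -0. -174.] [ 1.6 -0.1 -0.1] 0.36290389796811345
10.15 [512.3  45.9  75.9] [-180.   -0. -174.] [-0.6 -0.3  0.7] 0.578490622119502
[512.93957453  46.10180314] [512.32706897  42.88892953]
```

>>> send_rows --motion '[{"tx": 0.0008, "ty": -0.0023, "tz": 0, "rx": 0, "ry": 0, "rz": -0.033, "gripper": 1}, {"tx": 0.0008, "ty": -0.0023, "tz": 0, "rx": 0, "ry": 0, "rz": -0.033, "gripper": 1}, {"tx": 0, "ty": 0, "tz": 0, "rx": 0, "ry": 0, "rz": 0, "gripper": 1}, {"tx": 0, "ty": 0, "tz": 0, "rx": 0, "ry": 0, "rz": 0, "gripper": 1}]'

```text
time_s: 10.7
ee_pos: [511.8, 43.7, 75.9]
ee_rot: [-180.0, -0.0, -172.1]
force: [0.1, 0.5, 0.6]
gripper_width: 0.3
gripper_force: 0.4
```

>>> send_rows --motion '[{"tx": 0, "ty": 0.03, "tz": 0, "rx": 0, "ry": 0, "rz": 0, "gripper": 1}, {"tx": 0, "ty": 0, "tz": -0.09, "rx": 0, "ry": 0, "rz": 0, "gripper": 1}, {"tx": 0, "ty": 0, "tz": -0.09, "rx": 0, "ry": 0, "rz": 0, "gripper": 1}, {"tx": 0, "ty": 0.08, "tz": 0, "rx": 0, "ry": 0, "rz": 0, "gripper": 1}, {"tx": 0, "ty": 0.08, "tz": 0, "rx": 0, "ry": 0, "rz": 0, "gripper": 1}, {"tx": 0, "ty": 0.08, "tz": 0, "rx": 0, "ry": 0, "rz": 0, "gripper": 1}, {"tx": 0, "ty": 0.08, "tz": 0, "rx": 0, "ry": 0, "rz": 0, "gripper": 1}, {"tx": 0, "ty": 0.08, "tz": 0, "rx": 0, "ry": 0, "rz": 0, "gripper": 1}, {"tx": 0, "ty": 0.08, "tz": 0, "rx": 0, "ry": 0, "rz": 0, "gripper": 1}, {"tx": 0, "ty": 0, "tz": 0, "rx": 0, "ry": 0, "rz": 0, "gripper": 1}, {"tx": 0, "ty": 0, "tz": 0, "rx": 0, "ry": 0, "rz": 0, "gripper": 1}]'

```text
time_s: 12.08
ee_pos: [476.1, 296.2, 165.7]
ee_rot: [-179.9, -0.0, -172.0]
force: [0.2, 0.4, -0.2]
gripper_width: 0.2
gripper_force: 0.0
```

```bash
python3 - <<'E'
from ang import *
st(); measure(175,200)
c=cam("top"); save(c,"top5.png",(280,255,360,315),9)
E
```

```text
12.075 [476.1 296.2 165.7] [-179.9   -0.  -172. ] [ 0.2  0.4 -0.2] 0.21472602714324018
index 185.0423853818437 zero 186.75356225495418 to go 1.7111768731104746
```

View pics/top5.png

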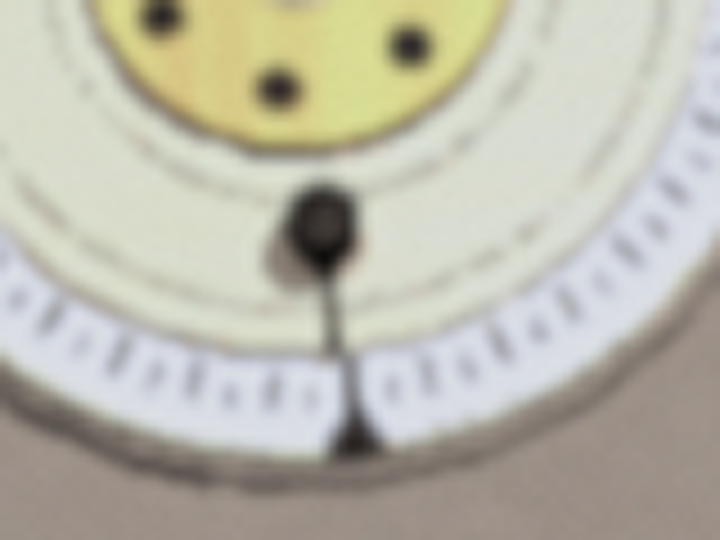

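The index tip is at about (334,350) and the zero line's inner end at (351,360), so it is about 1.7–2.2° short. I'll retrace the path and push the rest.

>>> send_rows --motion '[{"tx": 0, "ty": -0.08, "tz": 0, "rx": 0, "ry": 0, "rz": 0, "gripper": 1}, {"tx": 0, "ty": -0.08, "tz": 0, "rx": 0, "ry": 0, "rz": 0, "gripper": 1}, {"tx": 0, "ty": -0.08, "tz": 0, "rx": 0, "ry": 0, "rz": 0, "gripper": 1}, {"tx": 0, "ty": -0.08, "tz": 0, "rx": 0, "ry": 0, "rz": 0, "gripper": 1}, {"tx": 0, "ty": -0.08, "tz": 0, "rx": 0, "ry": 0, "rz": 0, "gripper": 1}, {"tx": 0, "ty": -0.06, "tz": 0, "rx": 0, "ry": 0, "rz": 0, "gripper": 1}, {"tx": 0, "ty": -0.02, "tz": 0, "rx": 0, "ry": 0, "rz": 0, "gripper": 1}, {"tx": 0, "ty": 0, "tz": 0.09, "rx": 0, "ry": 0, "rz": 0, "gripper": 1}, {"tx": 0, "ty": 0, "tz": 0.09, "rx": 0, "ry": 0, "rz": 0, "gripper": 1}, {"tx": 0, "ty": 0, "tz": 0, "rx": 0, "ry": 0, "rz": 0, "gripper": 1}, {"tx": 0, "ty": 0, "tz": 0, "rx": 0, "ry": 0, "rz": 0, "gripper": 1}, {"tx": 0, "ty": 0, "tz": 0, "rx": 0, "ry": 0, "rz": 0, "gripper": 1}]'

```text
time_s: 13.68
ee_pos: [511.2, 58.9, 77.9]
ee_rot: [-180.0, 0.2, -172.1]
force: [0.5, 0.1, 0.3]
gripper_width: 0.4
gripper_force: 0.0
```

>>> send_rows --motion '[{"tx": 0, "ty": -0.01, "tz": 0, "rx": 0, "ry": 0, "rz": 0, "gripper": 1}, {"tx": 0, "ty": -0.01, "tz": 0, "rx": 0, "ry": 0, "rz": 0, "gripper": 1}, {"tx": 0, "ty": -0.005, "tz": 0, "rx": 0, "ry": 0, "rz": 0, "gripper": 1}, {"tx": 0, "ty": -0.005, "tz": 0, "rx": 0, "ry": 0, "rz": 0, "gripper": 1}, {"tx": 0.0006, "ty": -0.002, "tz": 0, "rx": 0, "ry": 0, "rz": -0.028, "gripper": 1}, {"tx": 0.0006, "ty": -0.002, "tz": 0, "rx": 0, "ry": 0, "rz": -0.028, "gripper": 1}, {"tx": 0, "ty": 0, "tz": 0, "rx": 0, "ry": 0, "rz": 0, "gripper": 1}, {"tx": 0, "ty": 0, "tz": 0, "rx": 0, "ry": 0, "rz": 0, "gripper": 1}]'

```text
time_s: 14.68
ee_pos: [511.5, 41.7, 75.9]
ee_rot: [180.0, -0.0, -170.4]
force: [0.1, 1.5, -0.5]
gripper_width: 0.3
gripper_force: 0.5
```

>>> send_rows --motion '[{"tx": 0, "ty": 0.03, "tz": 0, "rx": 0, "ry": 0, "rz": 0, "gripper": 1}, {"tx": 0, "ty": 0, "tz": -0.09, "rx": 0, "ry": 0, "rz": 0, "gripper": 1}, {"tx": 0, "ty": 0, "tz": -0.09, "rx": 0, "ry": 0, "rz": 0, "gripper": 1}, {"tx": 0, "ty": 0.08, "tz": 0, "rx": 0, "ry": 0, "rz": 0, "gripper": 1}, {"tx": 0, "ty": 0.08, "tz": 0, "rx": 0, "ry": 0, "rz": 0, "gripper": 1}, {"tx": 0, "ty": 0.08, "tz": 0, "rx": 0, "ry": 0, "rz": 0, "gripper": 1}, {"tx": 0, "ty": 0.08, "tz": 0, "rx": 0, "ry": 0, "rz": 0, "gripper": 1}, {"tx": 0, "ty": 0.08, "tz": 0, "rx": 0, "ry": 0, "rz": 0, "gripper": 1}, {"tx": 0, "ty": 0.08, "tz": 0, "rx": 0, "ry": 0, "rz": 0, "gripper": 1}, {"tx": 0, "ty": 0, "tz": 0, "rx": 0, "ry": 0, "rz": 0, "gripper": 1}, {"tx": 0, "ty": 0, "tz": 0, "rx": 0, "ry": 0, "rz": 0, "gripper": 1}]'

```text
time_s: 16.05
ee_pos: [468.4, 293.0, 165.7]
ee_rot: [-180.0, -0.0, -170.3]
force: [-0.3, -0.4, -0.5]
gripper_width: 0.4
gripper_force: 0.0
```

```bash
python3 - <<'E'
from ang import *
st(); measure(177,197)
cs=[cam("top") for _ in range(4)]; c=(np.mean([k[0] for k in cs],0).astype(np.uint8),*cs[0][1:])
th=np.arange(179,195,.1)
for r in range(74,106,2): z=56 if r<88 else 50; print(r,round(pk(prof(c,[r],z,th),th),2),end="; ")
save(c,"top6.png",(280,255,360,315),9)
E
```

```text
16.05 [468.4 293.  165.7] [-180.    -0.  -170.3] [-0.3 -0.4 -0.5] 0.3773364872221743
index 186.47609324669273 zero 186.75871894812957 to go 0.2826257014368423
74 186.19; 76 186.44; 78 186.56; 80 186.6; 82 186.51; 84 186.39; 86 186.26; 88 186.65; 90 186.87; 92 186.81; 94 186.73; 96 186.7; 98 186.75; 100 186.8; 102 186.72; 104 186.57;
```

View pics/top6.png

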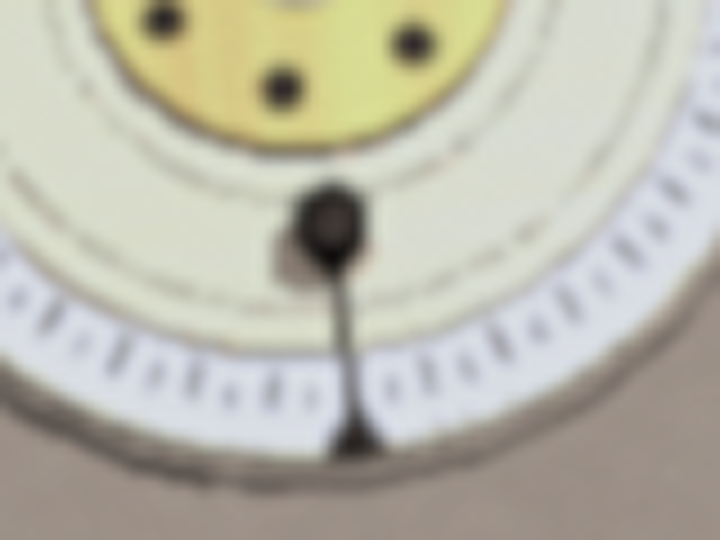

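The lines now nearly coincide, the index at (348,350) against the zero line at (352,370), about 0.3–0.5° short. One small nudge more.

>>> send_rows --motion '[{"tx": 0, "ty": -0.08, "tz": 0, "rx": 0, "ry": 0, "rz": 0, "gripper": 1}, {"tx": 0, "ty": -0.08, "tz": 0, "rx": 0, "ry": 0, "rz": 0, "gripper": 1}, {"tx": 0, "ty": -0.08, "tz": 0, "rx": 0, "ry": 0, "rz": 0, "gripper": 1}, {"tx": 0, "ty": -0.08, "tz": 0, "rx": 0, "ry": 0, "rz": 0, "gripper": 1}, {"tx": 0, "ty": -0.08, "tz": 0, "rx": 0, "ry": 0, "rz": 0, "gripper": 1}, {"tx": 0, "ty": -0.06, "tz": 0, "rx": 0, "ry": 0, "rz": 0, "gripper": 1}, {"tx": 0, "ty": -0.02, "tz": 0, "rx": 0, "ry": 0, "rz": 0, "gripper": 1}, {"tx": 0, "ty": 0, "tz": 0.09, "rx": 0, "ry": 0, "rz": 0, "gripper": 1}, {"tx": 0, "ty": 0, "tz": 0.09, "rx": 0, "ry": 0, "rz": 0, "gripper": 1}, {"tx": 0, "ty": 0, "tz": 0, "rx": 0, "ry": 0, "rz": 0, "gripper": 1}, {"tx": 0, "ty": 0, "tz": 0, "rx": 0, "ry": 0, "rz": 0, "gripper": 1}, {"tx": 0, "ty": 0, "tz": 0, "rx": 0, "ry": 0, "rz": 0, "gripper": 1}]'

```text
time_s: 17.8
ee_pos: [510.5, 56.8, 77.9]
ee_rot: [-180.0, 0.2, -170.4]
force: [1.0, -0.2, -0.5]
gripper_width: 0.4
gripper_force: 0.0
```

>>> send_rows --motion '[{"tx": 0, "ty": -0.01, "tz": 0, "rx": 0, "ry": 0, "rz": 0, "gripper": 1}, {"tx": 0, "ty": -0.01, "tz": 0, "rx": 0, "ry": 0, "rz": 0, "gripper": 1}, {"tx": 0, "ty": -0.004, "tz": 0, "rx": 0, "ry": 0, "rz": 0, "gripper": 1}, {"tx": 0, "ty": -0.003, "tz": 0, "rx": 0, "ry": 0, "rz": 0, "gripper": 1}, {"tx": 0, "ty": -0.002, "tz": 0, "rx": 0, "ry": 0, "rz": 0, "gripper": 1}, {"tx": 0, "ty": -0.001, "tz": 0, "rx": 0, "ry": 0, "rz": 0, "gripper": 1}, {"tx": 0.0002, "ty": -0.0013, "tz": 0, "rx": 0, "ry": 0, "rz": -0.018, "gripper": 1}, {"tx": 0, "ty": 0, "tz": 0, "rx": 0, "ry": 0, "rz": 0, "gripper": 1}, {"tx": 0, "ty": 0, "tz": 0, "rx": 0, "ry": 0, "rz": 0, "gripper": 1}]'

```text
time_s: 18.92
ee_pos: [511.4, 41.2, 75.9]
ee_rot: [180.0, -0.0, -169.9]
force: [0.4, 2.2, -0.1]
gripper_width: 0.8
gripper_force: 0.8
```

>>> send_rows --motion '[{"tx": 0, "ty": 0.03, "tz": 0, "rx": 0, "ry": 0, "rz": 0, "gripper": 1}, {"tx": 0, "ty": 0, "tz": -0.09, "rx": 0, "ry": 0, "rz": 0, "gripper": 1}, {"tx": 0, "ty": 0, "tz": -0.09, "rx": 0, "ry": 0, "rz": 0, "gripper": 1}, {"tx": 0, "ty": 0.08, "tz": 0, "rx": 0, "ry": 0, "rz": 0, "gripper": 1}, {"tx": 0, "ty": 0.08, "tz": 0, "rx": 0, "ry": 0, "rz": 0, "gripper": 1}, {"tx": 0, "ty": 0.08, "tz": 0, "rx": 0, "ry": 0, "rz": 0, "gripper": 1}, {"tx": 0, "ty": 0.08, "tz": 0, "rx": 0, "ry": 0, "rz": 0, "gripper": 1}, {"tx": 0, "ty": 0.08, "tz": 0, "rx": 0, "ry": 0, "rz": 0, "gripper": 1}, {"tx": 0, "ty": 0.08, "tz": 0, "rx": 0, "ry": 0, "rz": 0, "gripper": 1}, {"tx": 0, "ty": 0, "tz": 0, "rx": 0, "ry": 0, "rz": 0, "gripper": 1}, {"tx": 0, "ty": 0, "tz": 0, "rx": 0, "ry": 0, "rz": 0, "gripper": 1}]'

```text
time_s: 20.3
ee_pos: [466.2, 291.9, 165.8]
ee_rot: [-180.0, -0.0, -169.8]
force: [-0.8, 0.4, 0.2]
gripper_width: 0.7
gripper_force: 0.0
```

```bash
cat >> plan.py <<'E'
def lever(th,gap,r=82,off=11.5+9):
    a=np.radians(th); return PV+r*np.array([np.cos(a),np.sin(a)])-(off+gap)*np.array([-np.sin(a),np.cos(a)])
E
python3 - <<'E'
from ang import *
st(); measure(177,197)
cs=[cam("top") for _ in range(4)]; c=(np.mean([k[0] for k in cs],0).astype(np.uint8),*cs[0][1:])
th=np.arange(179,195,.1)
for r in range(74,106,2): z=56 if r<88 else 50; print(r,round(pk(prof(c,[r],z,th),th),2),end="; ")
print(lever(-117,20))
rows([(330,150,166,150,6),(*lever(-117,20),166,63,9),(*lever(-117,20),42,63,4)])
E
```

```text
20.3 [466.2 291.9 165.8] [-180.    -0.  -169.8] [-0.8  0.4  0.2] 0.7345688138644948
index 186.70069265498944 zero 186.7645356931298 to go 0.0638430381403623
74 186.66; 76 186.83; 78 186.82; 80 186.74; 82 186.63; 84 186.59; 86 186.59; 88 186.75; 90 186.88; 92 186.81; 94 186.74; 96 186.7; 98 186.75; 100 186.8; 102 186.72; 104 186.57; [ 453.68701479 -136.67591974]
tx 0.0531 ty -0.0384 tz 0.0000 rz 0.2226
tx 0.0483 ty -0.0443 tz 0.0000 rz 0.2226
tx 0.0428 ty -0.0496 tz 0.0000 rz 0.2226
tx 0.0368 ty -0.0542 tz 0.0000 rz 0.2226
tx 0.0302 ty -0.0582 tz 0.0000 rz 0.2226
tx 0.0232 ty -0.0613 tz 0.0000 rz 0.2226
tx -0.0557 ty -0.0414 tz -0.0000 rz 0.3222
tx -0.0618 ty -0.0315 tz -0.0000 rz 0.3222
tx -0.0662 ty -0.0207 tz -0.0000 rz 0.3222
tx -0.0688 ty -0.0093 tz -0.0000 rz 0.3222
tx -0.0693 ty 0.0024 tz -0.0000 rz 0.3222
tx -0.0679 ty 0.0140 tz -0.0000 rz 0.3222
tx -0.0646 ty 0.0252 tz -0.0000 rz 0.3222
tx -0.0595 ty 0.0357 tz -0.0000 rz 0.3222
tx -0.0526 ty 0.0452 tz -0.0000 rz 0.3222
tx 0.0000 ty 0.0000 tz 0.0620 rz 0.0000
tx 0.0000 ty 0.0000 tz 0.0620 rz 0.0000
tx 0.0000 ty 0.0000 tz 0.0620 rz 0.0000
tx 0.0000 ty 0.0000 tz 0.0620 rz 0.0000
```

On the mark to within about 0.1°. Now for the lever.

>>> send_rows --motion '[{"tx": 0.0531, "ty": -0.0384, "tz": 0, "rx": 0, "ry": 0, "rz": 0.2226, "gripper": 1}, {"tx": 0.0483, "ty": -0.0443, "tz": 0, "rx": 0, "ry": 0, "rz": 0.2226, "gripper": 1}, {"tx": 0.0428, "ty": -0.0496, "tz": 0, "rx": 0, "ry": 0, "rz": 0.2226, "gripper": 1}, {"tx": 0.0368, "ty": -0.0542, "tz": 0, "rx": 0, "ry": 0, "rz": 0.2226, "gripper": 1}, {"tx": 0.0302, "ty": -0.0582, "tz": 0, "rx": 0, "ry": 0, "rz": 0.2226, "gripper": 1}, {"tx": 0.0232, "ty": -0.0613, "tz": 0, "rx": 0, "ry": 0, "rz": 0.2226, "gripper": 1}]'

```text
time_s: 21.3
ee_pos: [329.3, 149.4, 166.1]
ee_rot: [180.0, 0.0, 149.8]
force: [0.0, -1.4, -0.3]
gripper_width: 0.6
gripper_force: 0.0
```

>>> send_rows --motion '[{"tx": -0.0557, "ty": -0.0414, "tz": 0, "rx": 0, "ry": 0, "rz": 0.3222, "gripper": 1}, {"tx": -0.0618, "ty": -0.0315, "tz": 0, "rx": 0, "ry": 0, "rz": 0.3222, "gripper": 1}, {"tx": -0.0662, "ty": -0.0207, "tz": 0, "rx": 0, "ry": 0, "rz": 0.3222, "gripper": 1}, {"tx": -0.0688, "ty": -0.0093, "tz": 0, "rx": 0, "ry": 0, "rz": 0.3222, "gripper": 1}, {"tx": -0.0693, "ty": 0.0024, "tz": 0, "rx": 0, "ry": 0, "rz": 0.3222, "gripper": 1}, {"tx": -0.0679, "ty": 0.014, "tz": 0, "rx": 0, "ry": 0, "rz": 0.3222, "gripper": 1}, {"tx": -0.0646, "ty": 0.0252, "tz": 0, "rx": 0, "ry": 0, "rz": 0.3222, "gripper": 1}, {"tx": -0.0595, "ty": 0.0357, "tz": 0, "rx": 0, "ry": 0, "rz": 0.3222, "gripper": 1}, {"tx": -0.0526, "ty": 0.0452, "tz": 0, "rx": 0, "ry": 0, "rz": 0.3222, "gripper": 1}, {"tx": 0, "ty": 0, "tz": 0, "rx": 0, "ry": 0, "rz": 0, "gripper": 1}, {"tx": 0, "ty": 0, "tz": 0, "rx": 0, "ry": 0, "rz": 0, "gripper": 1}]'

```text
time_s: 22.68
ee_pos: [453.3, -135.8, 165.8]
ee_rot: [-179.9, -0.0, 63.1]
force: [-0.4, 0.1, 0.3]
gripper_width: 0.5
gripper_force: 0.0
```

```bash
python3 - <<'E'
from plan import *
st(); rows([(*lever(-117,20),42,63,4)])
E
```

```text
22.675 [ 453.3 -135.8  165.8] [-179.9   -0.    63.1] [-0.4  0.1  0.3] 0.5034137313778528
tx -0.0003 ty 0.0004 tz 0.0619 rz 0.0008
tx -0.0003 ty 0.0004 tz 0.0619 rz 0.0008
tx -0.0003 ty 0.0004 tz 0.0619 rz 0.0008
tx -0.0003 ty 0.0004 tz 0.0619 rz 0.0008
```

>>> send_rows --motion '[{"tx": 0, "ty": 0, "tz": 0.062, "rx": 0, "ry": 0, "rz": 0, "gripper": 1}, {"tx": 0, "ty": 0, "tz": 0.062, "rx": 0, "ry": 0, "rz": 0, "gripper": 1}, {"tx": 0, "ty": 0, "tz": 0.062, "rx": 0, "ry": 0, "rz": 0, "gripper": 1}, {"tx": 0, "ty": 0, "tz": 0.062, "rx": 0, "ry": 0, "rz": 0, "gripper": 1}, {"tx": 0, "ty": 0, "tz": 0, "rx": 0, "ry": 0, "rz": 0, "gripper": 1}, {"tx": 0, "ty": 0, "tz": 0, "rx": 0, "ry": 0, "rz": 0, "gripper": 1}]'

```text
time_s: 23.42
ee_pos: [454.6, -135.6, 43.0]
ee_rot: [179.9, -0.0, 63.1]
force: [1.2, -0.1, -0.5]
gripper_width: 0.7
gripper_force: 0.0
```

```bash
python3 - <<'E'
from plan import *
st(); rows([(*lever(-117,0),42,63,5),(*lever(-114,0),42,66,1),(*lever(-111,0),42,69,1)])
print(lever(-81,0),lever(-67.7,0))
E
```

```text
23.425 [ 454.6 -135.6   43. ] [179.9  -0.   63.1] [ 1.2 -0.1 -0.5] 0.7200800001239225
tx -0.0006 ty 0.0079 tz 0.0004 rz 0.0010
tx -0.0006 ty 0.0079 tz 0.0004 rz 0.0010
tx -0.0006 ty 0.0079 tz 0.0004 rz 0.0010
tx -0.0006 ty 0.0079 tz 0.0004 rz 0.0010
tx -0.0006 ty 0.0079 tz 0.0004 rz 0.0010
tx -0.0019 ty 0.0086 tz -0.0000 rz -0.1000
tx -0.0019 ty 0.0086 tz -0.0000 rz -0.1000
[ 519.58001515 -166.19735046] [ 539.14860585 -165.64604818]
```

>>> send_rows --motion '[{"tx": -0.0006, "ty": 0.0079, "tz": 0, "rx": 0, "ry": 0, "rz": 0, "gripper": 1}, {"tx": -0.0006, "ty": 0.0079, "tz": 0, "rx": 0, "ry": 0, "rz": 0, "gripper": 1}, {"tx": -0.0006, "ty": 0.0079, "tz": 0, "rx": 0, "ry": 0, "rz": 0, "gripper": 1}, {"tx": -0.0006, "ty": 0.0079, "tz": 0, "rx": 0, "ry": 0, "rz": 0, "gripper": 1}, {"tx": -0.0006, "ty": 0.0079, "tz": 0, "rx": 0, "ry": 0, "rz": 0, "gripper": 1}, {"tx": -0.0019, "ty": 0.0086, "tz": 0, "rx": 0, "ry": 0, "rz": -0.1, "gripper": 1}, {"tx": -0.0019, "ty": 0.0086, "tz": 0, "rx": 0, "ry": 0, "rz": -0.1, "gripper": 1}, {"tx": -0.0019, "ty": 0.0086, "tz": 0, "rx": 0, "ry": 0, "rz": -0.1, "gripper": 1}, {"tx": -0.0019, "ty": 0.0086, "tz": 0, "rx": 0, "ry": 0, "rz": -0.1, "gripper": 1}, {"tx": -0.0019, "ty": 0.0086, "tz": 0, "rx": 0, "ry": 0, "rz": -0.1, "gripper": 1}, {"tx": -0.0019, "ty": 0.0086, "tz": 0, "rx": 0, "ry": 0, "rz": -0.1, "gripper": 1}, {"tx": -0.0019, "ty": 0.0086, "tz": 0, "rx": 0, "ry": 0, "rz": -0.1, "gripper": 1}]'

```text
time_s: 24.92
ee_pos: [495.1, -161.6, 41.6]
ee_rot: [-179.7, -0.0, 84.2]
force: [-4.5, -1.0, 3.3]
gripper_width: 0.3
gripper_force: 2.7
```

>>> send_rows --motion '[{"tx": -0.0019, "ty": 0.0086, "tz": 0, "rx": 0, "ry": 0, "rz": -0.1, "gripper": 1}, {"tx": -0.0019, "ty": 0.0086, "tz": 0, "rx": 0, "ry": 0, "rz": -0.1, "gripper": 1}, {"tx": -0.0019, "ty": 0.0086, "tz": 0, "rx": 0, "ry": 0, "rz": -0.1, "gripper": 1}, {"tx": -0.0019, "ty": 0.0086, "tz": 0, "rx": 0, "ry": 0, "rz": -0.1, "gripper": 1}, {"tx": -0.0019, "ty": 0.0086, "tz": 0, "rx": 0, "ry": 0, "rz": -0.1, "gripper": 1}, {"tx": -0.0019, "ty": 0.0086, "tz": 0, "rx": 0, "ry": 0, "rz": -0.1, "gripper": 1}, {"tx": 0, "ty": 0, "tz": 0, "rx": 0, "ry": 0, "rz": 0, "gripper": 1}]'

```text
time_s: 25.8
ee_pos: [521.8, -167.7, 41.6]
ee_rot: [-179.8, 0.0, 102.2]
force: [-4.8, -4.4, 1.2]
gripper_width: 0.6
gripper_force: 2.4
```

```bash
python3 - <<'E'
from plan import *
st(); print(lever(-78,0))
E
```

```text
25.8 [ 521.8 -167.7   41.6] [-179.8    0.   102.2] [-4.8 -4.4  1.2] 0.5513151402257443
[ 523.99673283 -166.47029292]
```

>>> send_rows --motion '[{"tx": -0.0019, "ty": 0.0086, "tz": 0, "rx": 0, "ry": 0, "rz": -0.1, "gripper": 1}, {"tx": -0.0019, "ty": 0.0086, "tz": 0, "rx": 0, "ry": 0, "rz": -0.1, "gripper": 1}, {"tx": -0.0019, "ty": 0.0086, "tz": 0, "rx": 0, "ry": 0, "rz": -0.1, "gripper": 1}, {"tx": 0, "ty": 0, "tz": 0, "rx": 0, "ry": 0, "rz": 0, "gripper": 1}]'

```text
time_s: 26.3
ee_pos: [528.8, -168.6, 41.5]
ee_rot: [-179.1, -0.2, 111.3]
force: [-17.8, -11.7, 11.6]
gripper_width: 0.2
gripper_force: 11.1
```

>>> send_rows --motion '[{"tx": -0.0009, "ty": 0.0043, "tz": 0, "rx": 0, "ry": 0, "rz": -0.05, "gripper": 1}, {"tx": 0, "ty": 0, "tz": 0, "rx": 0, "ry": 0, "rz": 0, "gripper": 1}, {"tx": 0, "ty": 0, "tz": 0, "rx": 0, "ry": 0, "rz": 0, "gripper": 1}]'

```text
time_s: 26.68
ee_pos: [528.7, -168.9, 41.5]
ee_rot: [-178.8, -0.3, 112.8]
force: [-23.0, -15.2, 13.6]
gripper_width: 0.1
gripper_force: 14.1
```

>>> send_rows --motion '[{"tx": 0, "ty": -0.05, "tz": 0, "rx": 0, "ry": 0, "rz": 0, "gripper": 1}, {"tx": 0, "ty": -0.05, "tz": 0, "rx": 0, "ry": 0, "rz": 0, "gripper": 1}, {"tx": 0, "ty": 0, "tz": -0.1, "rx": 0, "ry": 0, "rz": 0, "gripper": 1}, {"tx": 0, "ty": 0, "tz": -0.1, "rx": 0, "ry": 0, "rz": 0, "gripper": 1}, {"tx": 0.09, "ty": 0, "tz": 0, "rx": 0, "ry": 0, "rz": 0, "gripper": 1}, {"tx": 0.09, "ty": 0, "tz": 0, "rx": 0, "ry": 0, "rz": 0, "gripper": 1}, {"tx": 0.09, "ty": 0, "tz": 0, "rx": 0, "ry": 0, "rz": 0, "gripper": 1}, {"tx": 0.09, "ty": 0, "tz": 0, "rx": 0, "ry": 0, "rz": 0, "gripper": 1}, {"tx": 0.09, "ty": 0, "tz": 0, "rx": 0, "ry": 0, "rz": 0, "gripper": 1}, {"tx": 0.09, "ty": 0.02, "tz": 0, "rx": 0, "ry": 0, "rz": 0, "gripper": 1}, {"tx": 0.08, "ty": 0.02, "tz": 0, "rx": 0, "ry": 0, "rz": 0, "gripper": 1}, {"tx": 0, "ty": 0, "tz": 0, "rx": 0, "ry": 0, "rz": 0, "gripper": 1}]'

```text
time_s: 28.18
ee_pos: [391.5, 110.9, 142.0]
ee_rot: [180.0, -0.0, 112.8]
force: [-0.5, -0.3, -0.0]
gripper_width: 0.9
gripper_force: 0.0
```

```bash
python3 - <<'E'
from ang import *
st(); measure(177,197)
c=cam("top"); save(c,"top7.png",(235,180,435,330),4)
E
```

```text
28.175 [391.5 110.9 142. ] [180.   -0.  112.8] [-0.5 -0.3 -0. ] 0.8862900695220393
index 186.6619033022476 zero 186.7594726842106 to go 0.09756938196301235
```

View pics/top7.png

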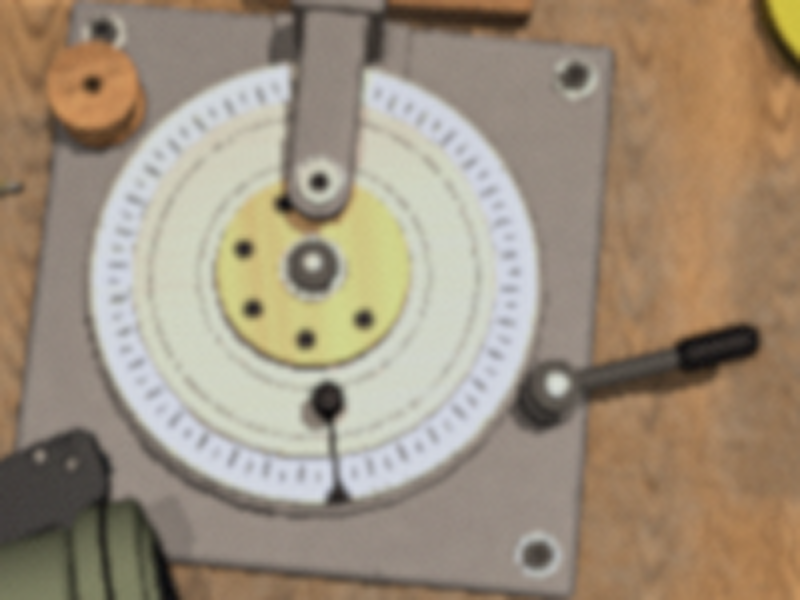

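The index is still on the mark. The lever now runs from its pivot at (555,385) to its end at (757,336). I'll compute its angle.

```bash
python3 - <<'E'
from h import *
c=cam("top"); P=lambda x,y,z: ray(c,235+x/4-.375,180+y/4-.375,z)[:2]
an=lambda a,b: np.degrees(np.arctan2(*(b-a)[::-1]))
for pv in (P(555,383,68),np.array([527.5,-81.7])):
  for e in ((741,480),(672,452),(757,336),(680,357)): q=P(*e,57); print(e,q,np.hypot(*(q-pv)),an(pv,q))
# dark grip pixels: fit axis
g=cv2.cvtColor(c[0],cv2.COLOR_RGB2GRAY); m=np.zeros_like(g); m[255:275,402:428]=g[255:275,402:428]<45
v,u=np.nonzero(m); q=np.array([ray(c,a,b,57)[:2] for a,b in zip(u,v)]); print(len(u),q.mean(0),an(np.array([527.5,-81.7]),q.mean(0)),"model stop",-116.9+49.3)
E
```

```text
(741, 480) [ 482.87113033 -168.79304176] 97.52625950779688 -116.86782038937224
(672, 452) [ 495.90603161 -137.01583578] 63.34744257183013 -119.34085326929237
(757, 336) [ 550.79537299 -178.93116734] 100.02139905514265 -76.20567292232002
(680, 357) [ 540.75224627 -142.18148897] 61.944929836898744 -77.12230454684625
(741, 480) [ 482.87113033 -168.79304176] 97.86181038253396 -117.13184968821913
(672, 452) [ 495.90603161 -137.01583578] 63.70259434878778 -119.73310452024566
(757, 336) [ 550.79537299 -178.93116734] 99.982870061456 -76.52661573276733
(680, 357) [ 540.75224627 -142.18148897] 61.9163349947269 -77.64109657819562
135 [ 544.56785008 -159.02005638] -77.55199021072039 model stop -67.60000000000001
```

```bash
python3 - <<'E'
from plan import *
st(); a=lever(-75,25,80); print(a,lever(-75,0,80)); rows([(*a,142,105,8)])
E
```

```text
28.325 [391.9 108.5 141.9] [-180.     0.   112.6] [-1.4  0.6  0.1] 0.21757391313141644
[ 503.75589851 -171.05033266] [ 527.90404417 -164.57985653]
tx -0.0753 ty -0.0010 tz -0.0000 rz 0.0316
tx -0.0753 ty 0.0002 tz -0.0000 rz 0.0316
tx -0.0753 ty 0.0015 tz -0.0000 rz 0.0316
tx -0.0752 ty 0.0027 tz -0.0000 rz 0.0316
tx -0.0752 ty 0.0040 tz -0.0000 rz 0.0316
tx -0.0751 ty 0.0052 tz -0.0000 rz 0.0316
tx -0.0750 ty 0.0064 tz -0.0000 rz 0.0316
tx -0.0749 ty 0.0077 tz -0.0000 rz 0.0316
```

>>> send_rows --motion '[{"tx": -0.0753, "ty": -0.001, "tz": 0, "rx": 0, "ry": 0, "rz": 0.0316, "gripper": 1}, {"tx": -0.0753, "ty": 0.0002, "tz": 0, "rx": 0, "ry": 0, "rz": 0.0316, "gripper": 1}, {"tx": -0.0753, "ty": 0.0015, "tz": 0, "rx": 0, "ry": 0, "rz": 0.0316, "gripper": 1}, {"tx": -0.0753, "ty": 0.0027, "tz": 0, "rx": 0, "ry": 0, "rz": 0.0316, "gripper": 1}, {"tx": -0.0753, "ty": 0.004, "tz": 0, "rx": 0, "ry": 0, "rz": 0.0316, "gripper": 1}, {"tx": -0.075, "ty": 0.0052, "tz": 0, "rx": 0, "ry": 0, "rz": 0.0316, "gripper": 1}, {"tx": -0.075, "ty": 0.0064, "tz": 0, "rx": 0, "ry": 0, "rz": 0.0316, "gripper": 1}, {"tx": -0.075, "ty": 0.0077, "tz": 0, "rx": 0, "ry": 0, "rz": 0.0316, "gripper": 1}, {"tx": 0, "ty": 0, "tz": 0, "rx": 0, "ry": 0, "rz": 0, "gripper": 1}, {"tx": 0, "ty": 0, "tz": 0, "rx": 0, "ry": 0, "rz": 0, "gripper": 1}]'

```text
time_s: 29.58
ee_pos: [502.8, -171.2, 141.5]
ee_rot: [-179.9, -0.1, 104.9]
force: [0.5, -0.1, 0.4]
gripper_width: 0.1
gripper_force: 0.0
```

>>> send_rows --motion '[{"tx": 0, "ty": 0, "tz": 0.065, "rx": 0, "ry": 0, "rz": 0, "gripper": 1}, {"tx": 0, "ty": 0, "tz": 0.065, "rx": 0, "ry": 0, "rz": 0, "gripper": 1}, {"tx": 0, "ty": 0, "tz": 0.065, "rx": 0, "ry": 0, "rz": 0, "gripper": 1}, {"tx": 0, "ty": 0, "tz": 0, "rx": 0, "ry": 0, "rz": 0, "gripper": 1}, {"tx": 0, "ty": 0.015, "tz": 0, "rx": 0, "ry": 0, "rz": 0, "gripper": 1}, {"tx": 0, "ty": 0.015, "tz": 0, "rx": 0, "ry": 0, "rz": 0, "gripper": 1}, {"tx": 0, "ty": 0.01, "tz": 0, "rx": 0, "ry": 0, "rz": 0, "gripper": 1}, {"tx": 0, "ty": 0.006, "tz": 0, "rx": 0, "ry": 0, "rz": 0, "gripper": 1}, {"tx": 0, "ty": 0, "tz": 0, "rx": 0, "ry": 0, "rz": 0, "gripper": 1}]'

```text
time_s: 30.7
ee_pos: [526.2, -164.6, 44.5]
ee_rot: [180.0, 0.0, 105.0]
force: [-0.2, 0.1, -0.7]
gripper_width: 0.3
gripper_force: 0.0
```

>>> send_rows --motion '[{"tx": 0, "ty": 0.006, "tz": 0, "rx": 0, "ry": 0, "rz": 0, "gripper": 1}, {"tx": 0, "ty": 0, "tz": 0, "rx": 0, "ry": 0, "rz": 0, "gripper": 1}]'

```text
time_s: 30.95
ee_pos: [528.3, -163.9, 44.3]
ee_rot: [-179.9, -0.0, 105.0]
force: [-1.5, -0.5, 0.8]
gripper_width: 0.7
gripper_force: 1.0
```

>>> send_rows --motion '[{"tx": 0, "ty": 0.006, "tz": 0, "rx": 0, "ry": 0, "rz": 0, "gripper": 1}, {"tx": 0, "ty": 0, "tz": 0, "rx": 0, "ry": 0, "rz": 0, "gripper": 1}]'

```text
time_s: 31.2
ee_pos: [528.4, -163.8, 44.3]
ee_rot: [-179.6, -0.1, 105.1]
force: [-8.4, -4.2, 6.4]
gripper_width: 0.4
gripper_force: 5.0
```

>>> send_rows --motion '[{"tx": 0, "ty": 0.006, "tz": 0, "rx": 0, "ry": 0, "rz": 0, "gripper": 1}, {"tx": 0, "ty": 0.004, "tz": 0, "rx": 0, "ry": 0, "rz": 0, "gripper": 1}, {"tx": 0, "ty": 0, "tz": 0, "rx": 0, "ry": 0, "rz": 0, "gripper": 1}, {"tx": 0, "ty": 0, "tz": 0, "rx": 0, "ry": 0, "rz": 0, "gripper": 1}]'

```text
time_s: 31.7
ee_pos: [528.5, -163.8, 44.3]
ee_rot: [-179.1, -0.1, 105.1]
force: [-19.2, -10.1, 13.3]
gripper_width: 0.2
gripper_force: 11.4
```

```bash
python3 - <<'E'
from plan import *
st(); print(env.state()["torque"])
E
```

```text
31.7 [ 528.5 -163.8   44.3] [-1.791e+02 -1.000e-01  1.051e+02] [-19.2 -10.1  13.3] 0.16180148441306744
[-1.92143266  3.3345837  -0.18782114]
```

Two pushes stopped rigidly at the same lever angle at more than twice the rated brake force, so this is the stop. I'll back off clear and check.

>>> send_rows --motion '[{"tx": 0, "ty": -0.05, "tz": 0, "rx": 0, "ry": 0, "rz": 0, "gripper": 1}, {"tx": 0, "ty": -0.05, "tz": 0, "rx": 0, "ry": 0, "rz": 0, "gripper": 1}, {"tx": 0, "ty": 0, "tz": -0.1, "rx": 0, "ry": 0, "rz": 0, "gripper": 1}, {"tx": 0, "ty": 0, "tz": -0.1, "rx": 0, "ry": 0, "rz": 0, "gripper": 1}, {"tx": 0.09, "ty": 0, "tz": 0, "rx": 0, "ry": 0, "rz": 0, "gripper": 1}, {"tx": 0.09, "ty": 0, "tz": 0, "rx": 0, "ry": 0, "rz": 0, "gripper": 1}, {"tx": 0.09, "ty": 0, "tz": 0, "rx": 0, "ry": 0, "rz": 0, "gripper": 1}, {"tx": 0.09, "ty": 0, "tz": 0, "rx": 0, "ry": 0, "rz": 0, "gripper": 1}, {"tx": 0.09, "ty": 0, "tz": 0, "rx": 0, "ry": 0, "rz": 0, "gripper": 1}, {"tx": 0.09, "ty": 0, "tz": 0, "rx": 0, "ry": 0, "rz": 0, "gripper": 1}, {"tx": 0, "ty": 0, "tz": 0, "rx": 0, "ry": 0, "rz": 0, "gripper": 1}, {"tx": 0, "ty": 0, "tz": 0, "rx": 0, "ry": 0, "rz": 0, "gripper": 1}]'

```text
time_s: 33.2
ee_pos: [418.8, 85.8, 144.6]
ee_rot: [180.0, 0.0, 105.0]
force: [0.3, 0.6, -0.2]
gripper_width: 0.3
gripper_force: 0.0
```

```bash
python3 - <<'E'
from ang import *
st(); measure(177,197)
c=cam("top"); save(c,"top8.png",(235,180,435,330),4)
PV=np.array([527.5,-81.7]); rs=np.arange(60,97,3)
for name in ("top0.png",None):
    im=c[0] if name is None else cv2.imread("pics/"+name)[:,:,::-1]
    k=(np.ascontiguousarray(im),*c[1:]); th=np.arange(-140,-50,.5)
    g=cv2.cvtColor(k[0],cv2.COLOR_RGB2GRAY).astype(np.float32)
    o=[]
    for r in rs:
        uv=np.array([proj(k,(*(PV+r*np.array([np.cos(a),np.sin(a)])),57)) for a in np.radians(th)],np.float32)
        p=cv2.remap(g,uv[None,:,0],uv[None,:,1],cv2.INTER_CUBIC)[0]; m=p<p.min()+25; o.append(th[m].mean())
    print(name,np.round(o,1),np.median(o))
E
```

```text
33.2 [418.8  85.8 144.6] [180.   0. 105.] [ 0.3  0.6 -0.2] 0.30510648035602767
index 186.64174733966206 zero 186.75971844577882 to go 0.11797110611675521
top0.png [-126.8 -119.  -119.2 -119.6 -119.7 -119.6 -119.4 -119.6 -119.3 -118.6
 -118.7 -118.7 -118.2] -119.29411764705883
None [-81.5 -78.5 -78.2 -78.  -78.3 -78.2 -77.8 -77.  -77.3 -77.  -77.4 -77.
 -77. ] -77.75
```

The table is on the mark within about 0.1°, the lever is unchanged against its stop, and the arm is clear. I'm handing in.

```bash
python3 -c "
from workcell import env
print(env.job_done())"
```

```text
the job is handed in; nothing more can be done
None
```

I handed the job in with the index line within about 0.1° of the zero line and the arm clear; the lock lever was then pushed until it would not move at about 28 N, but its measured travel was only about 0.73 rad against the 0.86 stop, so full clamping is inferred from that hard stop, not confirmed.

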